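# Lock the bayonet cap of a shop pencil sharpener and switch it on

### The job

The counter pencil sharpener has been emptied and its drum cap only laid back on. Turn the cap clockwise until it drops into its slots, push it in against the spring, give it a quarter turn clockwise to the stop and let go, so that it rises and locks. Then press the raised run key fully down so that the stop key pops up, and leave the things standing around where they are.

Things in the scene. Friction and masses are not known exactly. Their poses are not given: they have to be found in the camera images.
- sharpener: white electric pencil sharpener fixed to the counter, housing 240 x 170 x 85 mm high (x, y, z); origin at the centre of its underside, -x face (pencil mouths) roughly towards the robot. On its top: two black keys at x = -65 mm, and an upright drum with its axis at x = +50 mm, y = 0, outer radius 46 mm, flat rim 127 mm above the counter
- drum_axis (a point): point on the drum's axis at its rim, 127 mm up. From the slots the cap goes in 12 mm against the spring (4 N at first, 11 N at the bottom). Kept below 138 mm it turns 90 degrees clockwise to a hard stop; let go there, it rises to 142 mm and cannot turn back. Let go more than 0.15 rad early it stays at about 138 mm or returns to 147 mm
- cap: loose grey round cap on the drum, disc 104 mm across, about 0.2 kg. Origin: centre of the disc's upper face; z up. Height of the origin over the counter: 152 mm at the start (lugs lying on the rim), 147 mm dropped into the slots, 135 mm pushed fully in, 142 mm locked. A 20 mm skirt hides spigot and lugs; the spigot keeps it centred on the drum
- run_key (a joint): travel of the run key, 0 = up, 0.010 m = fully down; starts up
- run_key_top (a point): centre of the run key's top face: black key 62 x 36 mm (sharpener x, y), the one at +y of the two (on the robot's left), top 103 mm above the counter when up and 93 mm when down; slides straight down, about 5 N, and stays where it is left
- stop_key (a joint): travel of the stop key, 0 = up, 0.010 m = fully down; starts down. The two keys are interlocked: as one goes down the other comes up by the same amount
- stop_key_top (a point): centre of the stop key's top face, same size, beside the run key at -y
- pencil_cup: bystander: steel cup of pencils, 76 mm across, 173 mm tall; origin at the centre of its foot
- pen_carton: bystander: cardboard carton 150 x 60 x 40 mm lying; origin at the centre of its underside
- glue_bottle: bystander: white bottle 48 mm across, 110 mm tall; origin at the centre of its foot
- fin_top (a point): centre of the top edge of the cap's grip fin, 22 mm above the disc. The fin stands across the disc along the cap's x axis: 90 mm long, 12 mm thick. Open fingers can go down on either side of it onto the disc, press there, and turn the cap by pushing the fin's two ends; or pinch the fin
- cap_lug (a point): underside of one of the cap's pair of lugs, hidden below the ends of the fin, 25 mm below the disc's upper face. The cap must turn 0.5 to 1.5 rad clockwise (from above) until the lugs meet the drum's two slots, whose angle is unknown; it then drops 5 mm by its own weight onto a spring plate and can turn only some 0.15 rad either way

How it is judged:
On the way, in this order (a step that is already met when the one before it is completed fails the run):
1. the cap is pushed in against the spring (z of cap in the frame of sharpener below 0.1385 m), for 0.1 s.
2. the cap is locked in its seat and let go (z of cap in the frame of sharpener between 0.1398 and 0.1445 m and horizontal distance between cap and drum_axis below 0.005 m and angle between cap's own z axis and vertical below 0.08 rad and contact force between the fingers and cap below 0.3 N), for 0.3 s.
3. the run key is down (value of joint run_key above 0.008 m), for 0.1 s.
At the end, for the whole second after the job is handed in: The cap rests locked in its seat (its disc 142 mm above the counter, within 2.2 mm below and 2.5 mm above, centred on the drum within 5 mm, level within 0.08 rad), the run key is down by more than 8 mm and the stop key up to within 2 mm (z of cap in the frame of sharpener between 0.1398 and 0.1445 m and horizontal distance between cap and drum_axis below 0.005 m and angle between cap's own z axis and vertical below 0.08 rad and linear speed of cap below 0.02 m/s and value of joint run_key above 0.008 m and value of joint stop_key below 0.002 m); the robot touches nothing.
It fails at once if a bystander is moved more than 30 mm (distance of any of pencil_cup, pen_carton, glue_bottle from where it was at the start of the episode above 0.03 m).
It also fails if it takes over 72 s, if anything falls off the work surface, if the arm or the gripper's body presses on something with over 40 N, if the wrist force passes 120 N, or if a joint passes its speed limit or range.

### The arm

A 6-joint arm with a two-finger parallel gripper is mounted at the origin on the work surface. World frame = base frame: x ahead of the robot, y to its left, z up, the work surface at z = 0. Lengths are in m, angles in rad, forces in N, time in s.
With the tool pointing down it reaches from about 0.2 to 0.875 m from the base axis. Payload 3.4 kg.
Tool frame: the origin (TCP) lies at the very end of the fingers, on their centre line; the grasp point (between the pads) lies 19 mm behind it; z points along the fingers, y is the line along which they close (so a half turn about z gives the same grasp; the last joint's range is limited). The gripper opens to 94 mm and grips with 3 to 60 N. Pads are 16 mm wide; open, the fingers measure 119 mm over their backs; the gripper's body (75 mm by 177 mm) begins 78 mm behind the grasp point.
Start: joints at [1.165, 0.276, 1.505, -0, 1.361, -0.121], TCP at [0.162, 0.552, 0.205] pointing down, gripper open.
Joint ranges: [-2.89, 2.89], [-0.75, 2.08], [0.22, 2.7], [-1.18, 4.32], [0.11, 2.71], [-2.7, 2.7]. Speed limits (rad/s): [2.57, 2.57, 3.14, 3.14, 3.14, 3.14].

### API

Orientations are given as a unit quaternion [w, x, y, z].
In Python, from plant import manip, viewer gives the robot as it stands (manip), with the cameras (viewer).
- The arm moves only by the shell command python3 shift.py FILE [OPENING] [FORCE], which reads ROWS from the file FILE. ROWS is a JSON list of rows, 1 to 5 of them, each written [[dx, dy, dz], turn]: dx, dy, dz in m, then a turn about the tool's z in rad; each row shifts and turns the commanded pose from where the row before left it, along the tool's axes as they then stand; what a row does not reach is not made up. A row lasts 1/10 s, in which the tool goes at most 0.05 m and 0.15 rad, less where a joint would pass 70% of its speed; a pose out of reach is approached as far as the arm can. OPENING is the finger opening in m, set as the command begins (- or left out keeps the last). The fingers move at their own pace and stop on an object; FORCE is the grip in N (left out, the last holds). Time passes only in rows, so rows that do not move let the fingers close. It prints the time, the measured TCP pose, the force, the opening and the grip force at its end. Input that does not fit is refused with a message, and nothing moves.
- manip.sense(): the state, without advancing time (a new reading comes with each control period).
- viewer.camera(name): name is "scene" or "top" or "wrist"; returns a dict with "frame" (480x640x3 uint8, red, green, blue), "fovy" (degrees; the focal length in pixels is half the picture's height over the tangent of half this angle, whatever the lens; pixels are square), "cx", "cy" (the principal point, pixels), "R" (3x3) and "t" (3): a world point X has camera coordinates R X + t; the wrist camera has in their place "tool_from_camera" (4x4, takes a point from camera to tool coordinates, whose origin is the TCP and whose axes are the flange's). Camera axes: x right, y down, z forward; pixel columns grow to the right and rows downward; lengths in m; the calibration is good to about 2 mm. A picture is of the moment at which its call begins: read the wrist's pose just before it. There is no depth.
- manip.close_job(): hands the job in; it is judged then, once.
The state is a dict: "t": time; "joints": joint angles; "qvel": joint speeds; "joint_torque": joint torques, N m; "eef_pos": TCP position; "ee_rot": TCP orientation; "wrist_force": force on the tool from outside, world axes, zero at the start; "ft_torque": the same for the moment, N m; "width": finger opening in m; "grasp_force": force on a finger pad.
Only numpy, scipy, OpenCV 4.12 (cv2) and the standard library are available. Lean on these libraries where they do the work, as an engineer would, in place of code of your own. Each camera call takes 0.05 s, during which the arm holds its last target. There are 200 camera calls.

## Working session

There is one attempt and no reset: what is moved stays moved. The work goes in short steps, Python scripts to look and compute and a shell command to move; the robot and the scene stay as the last step left them, time stands still between calls to the robot, and variables do not carry over. Pictures are saved under pics/ and viewed, at most 10 in all, crops included, and the job is handed in when it is done.

```bash
ls; mkdir -p pics
python3 - <<'E'
from plant import manip, viewer
import cv2
s=manip.sense();print({k:s[k] for k in('t','eef_pos','ee_rot','width')})
for n in('scene','top'):
    c=viewer.camera(n);cv2.imwrite(f'pics/{n}0.png',c['frame'][:,:,::-1]);print(n,c['fovy'],c['cx'],c['cy'],c['R'],c['t'])
E
```

```text
pics
plant.py
shift.py
{'t': 0.0, 'eef_pos': array([0.16135887, 0.55129197, 0.20464424]), 'ee_rot': array([-2.17953723e-04,  1.41941250e-01,  9.89874675e-01, -8.72612077e-04]), 'width': 0.09373771445552441}
scene 52.20202930909045 331.3126081730591 247.70490321581534 [[-0.35525085  0.93461473 -0.01709203]
 [ 0.53606991  0.18871499 -0.82280964]
 [-0.76578449 -0.30146635 -0.56806   ]] [ 0.15903041 -0.22335129  1.49295965]
top 48.073242806087066 322.52715600676294 239.16031551684605 [[-0.02853052 -0.9989358  -0.03623925]
 [-0.98382152  0.03447659 -0.17580268]
 [ 0.176865    0.03063721 -0.98375817]] [0.09327145 0.59866056 1.03799339]
```

View pics/scene0.png

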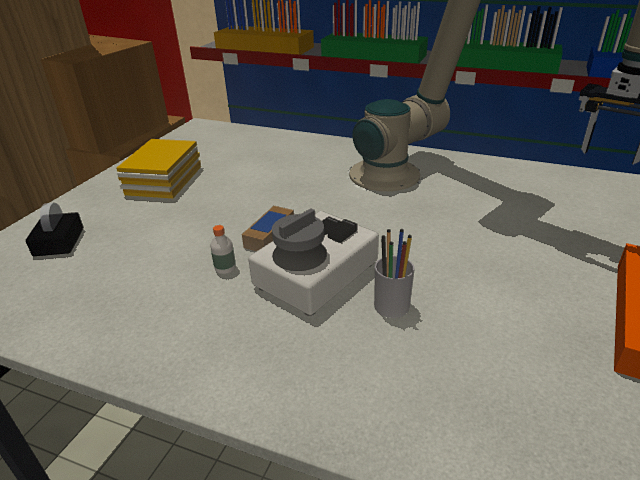

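View pics/top0.png

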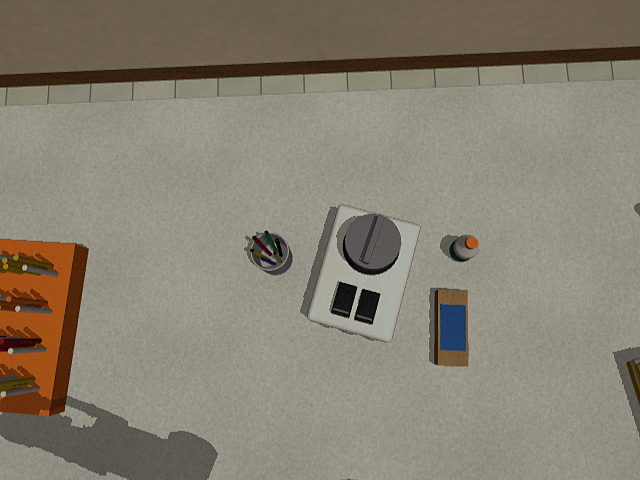

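The top view shows the housing with corners near (340,205), (420,225), (392,341) and (310,320). The cap is near (373,242), its fin runs from (366,262) to (379,216), the run key is at (344,299) and the stop key at (367,306). The cup is at (268,250), the carton at (452,328) and the glue bottle at (465,248).

```bash
cat > h.py <<'E'
from plant import manip, viewer
import numpy as np, cv2
from scipy.spatial.transform import Rotation as Ro
def pose(s=None):
    s=s or manip.sense(); q=np.array(s['ee_rot']); return Ro.from_quat([q[1],q[2],q[3],q[0]]).as_matrix(),np.array(s['eef_pos'])
def get(n):
    P=pose(); c=viewer.camera(n)
    if n=='wrist':
        T=np.array(c['tool_from_camera']); c['Rw']=P[0]@T[:3,:3]; c['o']=P[0]@T[:3,3]+P[1]
    else:
        R=np.array(c['R']); c['Rw']=R.T; c['o']=-R.T@np.array(c['t'])
    return c
def ray(c,uv,z):
    f=c['frame'].shape[0]/2/np.tan(np.radians(c['fovy'])/2)
    uv=np.atleast_2d(uv).astype(float)
    d=np.c_[(uv[:,0]-c['cx'])/f,(uv[:,1]-c['cy'])/f,np.ones(len(uv))]@c['Rw'].T
    return c['o']+d*((z-c['o'][2])/d[:,2])[:,None]
def proj(c,X):
    f=c['frame'].shape[0]/2/np.tan(np.radians(c['fovy'])/2)
    p=(np.atleast_2d(X)-c['o'])@c['Rw']; return p[:,:2]/p[:,2:]*f+[c['cx'],c['cy']]
def blobs(m,amin):
    cs,_=cv2.findContours(m.astype(np.uint8)*255,cv2.RETR_EXTERNAL,cv2.CHAIN_APPROX_NONE)
    return [k for k in cs if cv2.contourArea(k)>amin]
E
python3 - <<'E'
from h import *
c=get('top'); im=c['frame'].astype(int); v=im.max(2); sat=v-im.min(2)
roi=np.zeros(v.shape,bool); roi[195:350,300:430]=1
for k in blobs((v<32)&roi,100):
    r=cv2.minAreaRect(k); print('black',r, ray(c,r[0],.103))
for k in blobs((v>190)&roi,1000):
    b=cv2.boxPoints(cv2.minAreaRect(cv2.convexHull(k))); print('white',ray(c,b,.085).round(4).tolist(),ray(c,b.mean(0),.085))
for k in blobs((v<150)&(v>45)&roi,500):
    print('grey',cv2.minAreaRect(k),cv2.contourArea(k))
print(im[242,335:420,0].tolist()); print(im[299,325:390,0].tolist())
big=cv2.resize(c['frame'][190:350,300:430,::-1],None,fx=3.6,fy=3.6,interpolation=cv2.INTER_CUBIC);cv2.imwrite('pics/crop.png',big)
E
```

```text
black ((366.8807678222656, 306.1038513183594), (18.593626022338867, 31.486379623413086), 15.255120277404785) [[ 0.46111338 -0.00753066  0.103     ]]
black ((343.7048645019531, 299.3624572753906), (18.574485778808594, 31.903152465820312), 15.5241117477417) [[0.47516129 0.03580749 0.103     ]]
black ((366.98931884765625, 258.84869384765625), (56.71113967895508, 28.834970474243164), 16.50436019897461) [[ 0.55124661 -0.01161871  0.103     ]]
grey ((364.5, 276.0), (146.0, 129.0), 90.0) 6504.5
[173, 181, 101, 107, 102, 107, 113, 114, 12, 0, 91, 91, 90, 89, 87, 92, 86, 88, 90, 92, 88, 87, 85, 90, 88, 90, 92, 87, 93, 95, 45, 55, 48, 41, 74, 96, 86, 91, 95, 95, 80, 93, 83, 94, 92, 88, 88, 90, 91, 93, 85, 91, 89, 90, 88, 92, 91, 92, 88, 94, 87, 92, 88, 93, 90, 81, 128, 177, 168, 169, 168, 171, 167, 169, 171, 169, 168, 170, 171, 169, 171, 133, 134, 150, 147]
[170, 169, 169, 169, 169, 173, 182, 101, 116, 75, 18, 18, 25, 25, 21, 24, 22, 16, 14, 28, 19, 15, 14, 22, 15, 24, 22, 11, 0, 161, 180, 170, 182, 103, 69, 6, 22, 25, 20, 28, 7, 17, 24, 27, 25, 16, 22, 17, 20, 20, 17, 21, 14, 0, 158, 175, 173, 173, 168, 168, 170, 168, 169, 170, 169]
```

View pics/crop.png

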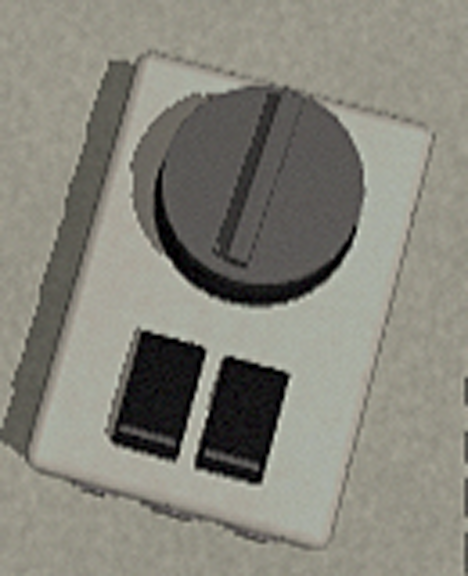

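The crop shows the cap disc centred near crop pixel (262,185), which is full-frame (373,241). The fin lies almost along the sharpener's long axis, and the run key is on the left.

Run:
```python
from h import *
c=get('top'); im=c['frame'].astype(int); v=im.max(2)
cr=np.array([[341.7,204.4],[420.3,226.1],[390.3,342.2],[308.9,319.2]])
W=ray(c,cr,.085);print('corners',W.round(4).tolist());
k=max(blobs(cv2.morphologyEx(((v>158)&(np.arange(640)[None]>303)&(np.arange(640)[None]<428)).astype(np.uint8),cv2.MORPH_OPEN,np.ones((5,5))),1000),key=cv2.contourArea)
h=ray(c,cv2.convexHull(k)[:,0],.085)[:,:2].astype(np.float32); print(cv2.minAreaRect(h))
x=(W[1]+W[0]-W[2]-W[3])[:2];yaw=np.arctan2(x[1],x[0]);ctr=W.mean(0)[:2];R=np.array([[np.cos(yaw),-np.sin(yaw)],[np.sin(yaw),np.cos(yaw)]])
print('ctr',ctr,'yaw',yaw,'drum',ctr+R@[.05,0],'sizes',np.linalg.norm(W[0]-W[1]),np.linalg.norm(W[1]-W[2]))
# disc upper ellipse right/left/top extremes
print('disc centre',ray(c,[373,240.5],.152), 'fin',ray(c,[[378.6,215.5],[368,262.5]],.174))
run=ray(c,[343.7,298],.103);stop=ray(c,[367,304.5],.093);print(run,stop,'in sh', R.T@(run[0,:2]-ctr),R.T@(stop[0,:2]-ctr))
for n,p,z in(('cup',[268,250],.1),('car',[452,328],.04),('glue',[471,242],.11)):print(n,ray(c,p,z))
s=manip.sense();print(s['t'])
```

```text
corners [[0.6649, 0.033, 0.085], [0.6152, -0.12, 0.085], [0.3926, -0.0498, 0.085], [0.4404, 0.104, 0.085]]
((0.5291587114334106, -0.006968855857849121), (0.16190926730632782, 0.23082154989242554), 72.55184173583984)
ctr [ 0.52829789 -0.00820615] yaw -0.3056921340436178 drum [ 0.57597983 -0.02325382] sizes 0.1608825634288369 0.2334437138521689
disc centre [[ 0.57808111 -0.02161316  0.152     ]] fin [[ 0.61987179 -0.0323977   0.174     ]
 [ 0.53470842 -0.0095153   0.174     ]]
[[0.47773766 0.03572531 0.103     ]] [[ 0.46466669 -0.00835894  0.093     ]] in sh [-0.06143752  0.02667848] [-0.0606352  -0.01929573]
cup [[0.57549116 0.17950036 0.1       ]]
car [[ 0.41613767 -0.17691757  0.04      ]]
glue [[ 0.57598251 -0.21023616  0.11      ]]
0.2
```

```bash
echo '[[[0, 0, -0.05], 0], [[0, 0, -0.045], 0], [[-0.035, -0.027, 0], 0], [[-0.035, -0.027, 0], 0], [[-0.035, -0.027, 0], 0]]' > m.json && python3 shift.py m.json 0.094 && echo '[[[-0.035, -0.027, 0], 0], [[-0.035, -0.027, 0], 0], [[-0.035, -0.027, 0], 0], [[-0.035, -0.027, 0], 0], [[-0.035, -0.027, 0], 0]]' > m.json && python3 shift.py m.json && echo '[[[-0.035, -0.027, 0], 0], [[-0.035, -0.027, 0], 0], [[-0.035, -0.027, 0], 0], [[-0.035, -0.027, 0], 0], [[0, 0, 0], 0]]' > m.json && python3 shift.py m.json
python3 - <<'E'
from h import *
s=manip.sense();print(s['joints']);R,p=pose(s);print(p,R.round(3).tolist(),R.T@(np.array([.577,-.0225,.3])-p))
c=get('wrist');cv2.imwrite('pics/w1.png',c['frame'][:,:,::-1])
print(proj(c,[[.577,-.0225,.152],[.476,.0345,.103]]))
E
```

```text
t: 0.7
eef_pos: [0.2401, 0.4436, 0.3007]
ee_rot: [0.0, 0.141, 0.99, 0.0]
wrist_force: [0.7, -0.7, 0.5]
width: 0.0938
grasp_force: 0.0
t: 1.2
eef_pos: [0.3702, 0.2643, 0.3005]
ee_rot: [0.0, 0.142, 0.99, 0.0]
wrist_force: [0.8, 0.1, 0.2]
width: 0.0939
grasp_force: 0.0
t: 1.7
eef_pos: [0.4764, 0.1187, 0.2997]
ee_rot: [0.0, 0.145, 0.989, -0.001]
wrist_force: [-0.9, -0.1, -0.0]
width: 0.0937
grasp_force: 0.0
[ 0.10437176  0.10656953  1.49394184 -0.00248454  1.54077386 -1.17541092]
[0.47644432 0.11871375 0.29970933] [[-0.958, 0.287, 0.001], [0.287, 0.958, -0.002], [-0.001, -0.002, -1.0]] [-1.36837408e-01 -1.06434784e-01  1.10366737e-04]
[[194.98128223 374.05427172]
 [228.72514265 235.42757256]]
```

View pics/w1.png

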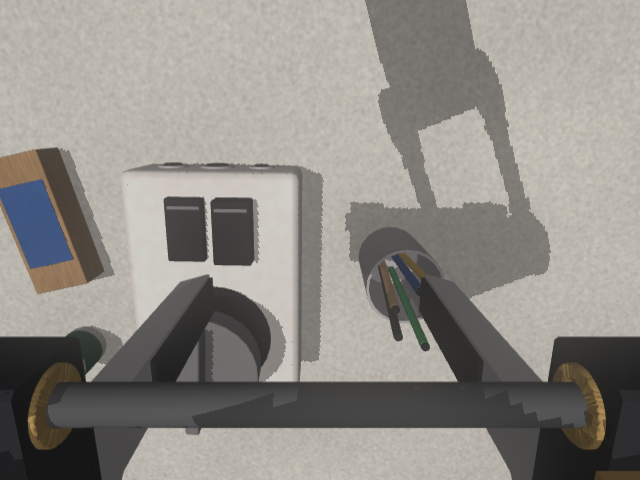

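The wrist view shows the run key at (232,231), against a predicted (229,235), so the top-view fix holds. Next I move past the cap to see the fin clear of the fingers.

```bash
echo '[[[-0.034, -0.021, 0], 0], [[-0.034, -0.021, 0], 0], [[-0.034, -0.021, 0], 0], [[-0.034, -0.021, 0], 0], [[-0.032, -0.022, 0], 0]]' > m.json && python3 shift.py m.json && echo '[[[0, 0, 0], 0]]' > m.json && python3 shift.py m.json
python3 - <<'E'
from h import *
c=get('wrist');R,p=pose();print(p);cv2.imwrite('pics/w2.png',c['frame'][:,:,::-1])
print(proj(c,[[.577,-.0225,.152],[.476,.0345,.103],[.620,-.0324,.174],[.5347,-.0095,.174]]))
E
```

```text
t: 2.25
eef_pos: [0.6055, -0.0252, 0.3005]
ee_rot: [-0.0, 0.141, 0.99, 0.001]
wrist_force: [0.7, 0.2, 0.5]
width: 0.0939
grasp_force: 0.0
t: 2.35
eef_pos: [0.6072, -0.028, 0.299]
ee_rot: [-0.0, 0.143, 0.99, -0.0]
wrist_force: [-0.1, 1.5, 0.1]
width: 0.0939
grasp_force: 0.0
[ 0.60547101 -0.02594959  0.29936342]
[[311.95721485 184.49811294]
 [344.30291106  38.4795257 ]
 [315.27670942 247.04379552]
 [312.23574033 125.49374375]]
```

View pics/w2.png

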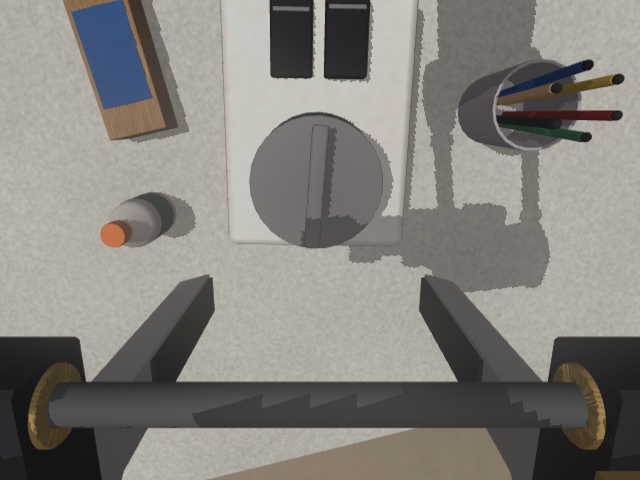

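The wrist view shows the disc centred near (316,181). The fin top runs from about (320,126) to (313,246), and the keys are at (347,40) and (292,40).

Run:
```python
from h import *
c=get('wrist');R,p=pose();im=c['frame'].astype(int)
for r in (135,160,185,205): print(r,im[r,295:340,0].tolist())
d=ray(c,[316,180.8],.152)[0];e=ray(c,[[319.5,126],[312,246]],.174);print(d,e,'ang',np.arctan2(*(e[0]-e[1])[1::-1]),np.linalg.norm(e[0]-e[1]),e.mean(0))
edges=ray(c,[[249,181],[383,181],[316,113],[316,248]],.152);print(np.linalg.norm(edges[0]-edges[1]),np.linalg.norm(edges[2]-edges[3]))
print('tool y',R[:,1],p)
```

```text
135 [120, 120, 120, 119, 120, 120, 120, 120, 120, 119, 119, 119, 118, 118, 104, 104, 113, 120, 119, 120, 119, 118, 119, 118, 117, 117, 116, 116, 116, 107, 93, 76, 85, 85, 85, 85, 85, 85, 84, 87, 118, 118, 118, 118, 117]
160 [116, 117, 117, 116, 116, 116, 116, 117, 116, 116, 116, 116, 115, 96, 110, 117, 116, 117, 117, 117, 117, 116, 115, 115, 114, 114, 113, 105, 91, 74, 82, 82, 81, 82, 82, 85, 114, 114, 115, 115, 114, 114, 114, 114, 114]
185 [114, 115, 114, 114, 114, 114, 114, 114, 114, 113, 112, 91, 107, 113, 116, 116, 116, 115, 115, 114, 114, 113, 112, 112, 111, 104, 91, 72, 80, 80, 79, 79, 79, 80, 82, 113, 112, 113, 113, 113, 113, 112, 113, 113, 112]
205 [114, 113, 114, 114, 114, 114, 113, 113, 112, 99, 102, 110, 114, 114, 115, 114, 114, 114, 113, 113, 112, 112, 113, 110, 96, 82, 78, 79, 80, 80, 80, 80, 82, 105, 113, 113, 113, 112, 112, 113, 112, 112, 113, 112, 112]
[ 0.5732435  -0.01637644  0.152     ] [[ 0.5345307  -0.00249644  0.174     ]
 [ 0.61672197 -0.03222202  0.174     ]] ang 2.7945652628469126 0.08740145583220456 [ 0.57562634 -0.01735923  0.174     ]
0.10373133822936877 0.10454708073125399
tool y [2.80741476e-01 9.59782998e-01 9.05603619e-04] [ 0.60461492 -0.02486832  0.29982464]
```

```bash
echo '[[[0, 0, 0], 0.055], [[0, 0, 0], 0], [[0, 0, 0], 0]]' > m.json && python3 shift.py m.json
python3 - <<'E'
from h import *
P=[]
for i in range(4): c=get('wrist');P.append(pose())
R=P[0][0];p=np.mean([x[1] for x in P],0);print(np.array([x[1] for x in P]).round(4).tolist())
v=c['frame'].astype(int)[:,:,0]
print('to fin',R.T@(np.array([.576,-.020,.17])-p))
for r in (140,160,180,200): print(r,v[r,285:350].tolist())
E
```

```text
t: 2.75
eef_pos: [0.6042, -0.0243, 0.301]
ee_rot: [0.0, 0.168, 0.986, 0.0]
wrist_force: [-0.9, -0.7, -0.9]
width: 0.0938
grasp_force: 0.0
[[0.6044, -0.0246, 0.301], [0.6045, -0.0249, 0.3009], [0.6046, -0.0252, 0.3008], [0.6048, -0.0254, 0.3007]]
to fin [ 0.02866768 -0.00476749  0.13084437]
140 [121, 121, 120, 120, 120, 120, 119, 120, 120, 120, 119, 119, 119, 119, 119, 119, 118, 118, 117, 92, 110, 119, 121, 120, 119, 119, 118, 118, 118, 118, 117, 116, 116, 111, 97, 81, 84, 84, 84, 83, 84, 84, 85, 96, 117, 117, 117, 116, 117, 117, 117, 117, 117, 117, 118, 117, 117, 117, 116, 116, 117, 117, 117, 117, 117]
160 [119, 118, 118, 118, 118, 118, 118, 118, 118, 117, 117, 116, 117, 116, 116, 117, 116, 115, 101, 102, 112, 118, 118, 117, 118, 117, 116, 116, 115, 115, 114, 114, 113, 102, 91, 72, 82, 83, 82, 82, 81, 85, 115, 116, 116, 115, 114, 115, 115, 115, 115, 115, 115, 115, 115, 115, 115, 115, 115, 115, 115, 115, 115, 115, 115]
180 [116, 116, 116, 116, 116, 116, 116, 116, 116, 115, 115, 114, 115, 115, 115, 115, 114, 113, 94, 107, 113, 117, 115, 115, 116, 115, 115, 114, 114, 113, 113, 113, 108, 94, 77, 80, 79, 80, 80, 80, 80, 80, 83, 113, 113, 113, 113, 113, 113, 113, 113, 113, 113, 112, 113, 113, 114, 113, 113, 114, 114, 113, 114, 113, 114]
200 [115, 115, 116, 115, 114, 115, 115, 115, 115, 114, 114, 114, 114, 114, 114, 114, 114, 112, 93, 108, 114, 115, 115, 114, 114, 114, 114, 113, 113, 113, 112, 111, 100, 89, 69, 80, 80, 79, 80, 80, 79, 83, 112, 113, 113, 112, 113, 113, 113, 113, 113, 112, 113, 113, 113, 112, 113, 113, 113, 113, 113, 113, 113, 113, 112]
```

Run:
```python
from h import *
c=get('wrist');R,p=pose()
X=ray(c,[[311.5,140],[310.8,180],[310.5,200]],.174);print(((X-p)@R).round(4).tolist())
print(((ray(c,[311,126],.174)-p)@R),(ray(c,[311,246],.174)-p)@R, p)
```

```text
[[0.065, -0.0031, 0.1267], [0.0367, -0.0036, 0.1267], [0.0221, -0.0039, 0.1267]]
[[ 0.07456399 -0.00341283  0.12664945]] [[-0.01306948 -0.00354349  0.12666306]] [ 0.60485988 -0.02560346  0.30066176]
```

```bash
echo '[[[0.030, -0.004, 0], 0.01], [[0, 0, 0.045], 0], [[0, 0, 0.045], 0], [[0, 0, 0], 0], [[0, 0, 0], 0]]' > m.json && python3 shift.py m.json 0.05; echo '[[[0, 0, 0.03], 0], [[0, 0, 0.024], 0], [[0, 0, 0], 0], [[0, 0, 0], 0]]' > m.json && python3 shift.py m.json; echo '[[[0, 0, 0], 0], [[0, 0, 0], 0], [[0, 0, 0], 0], [[0, 0, 0], 0], [[0, 0, 0], 0]]' > m.json && python3 shift.py m.json 0.0 15
```

```text
t: 3.5
eef_pos: [0.5756, -0.0198, 0.2109]
ee_rot: [-0.0, 0.174, 0.985, 0.0]
wrist_force: [0.2, 0.9, 0.0]
width: 0.0576
grasp_force: 0.0
t: 3.9
eef_pos: [0.5774, -0.0201, 0.1589]
ee_rot: [0.002, 0.174, 0.985, 0.0]
wrist_force: [0.0, 0.0, -0.3]
width: 0.0498
grasp_force: 0.0
t: 4.4
eef_pos: [0.5755, -0.0198, 0.1567]
ee_rot: [0.0, 0.174, 0.985, 0.0]
wrist_force: [-0.8, -0.9, -0.4]
width: 0.0134
grasp_force: 0.0
```

```bash
echo '[[[0, 0, 0], 0], [[0, 0, 0], 0], [[0, 0, 0], 0]]' > m.json && python3 shift.py m.json 0.0 15
python3 - <<'E'
from h import *
for i in range(3):
    viewer.camera('top'); s=manip.sense();print(s['eef_pos'],s['wrist_force'],s['ft_torque'],s['grasp_force'],s['width'])
E
```

```text
t: 4.7
eef_pos: [0.5755, -0.0197, 0.1566]
ee_rot: [0.0, 0.174, 0.985, 0.0]
wrist_force: [-0.2, -0.2, 2.0]
width: 0.0119
grasp_force: 15.0
[ 0.5755419  -0.01975447  0.15664057] [-0.40663696  0.32989646  2.07303413] [0.04497944 0.06160022 0.08583958] 14.99583587050438 0.011464442575154587
[ 0.5755241  -0.01975146  0.15661696] [-0.20795603 -0.39594222  1.57780725] [0.03668315 0.05132256 0.05201806] 14.995952993631363 0.012077007815210306
[ 0.57554614 -0.01974326  0.15664674] [-0.41988101  0.55564212  2.82134155] [0.03892894 0.10041098 0.03107228] 14.996186345815659 0.011988810107057535
```

```bash
echo '[[[0, 0, 0.003], 0], [[0, 0, 0], 0], [[0, 0, 0], 0]]' > m.json && python3 shift.py m.json; echo '[[[0, 0, 0], 0.1], [[0, 0, 0], 0.1], [[0, 0, 0], 0.1], [[0, 0, 0], 0.1], [[0, 0, 0], 0]]' > m.json && python3 shift.py m.json
python3 - <<'E'
from h import *
s=manip.sense();print(s['ft_torque'],s['joints'])
E
```

```text
t: 5.15
eef_pos: [0.5759, -0.0197, 0.1562]
ee_rot: [0.001, 0.174, 0.985, 0.0]
wrist_force: [-3.7, 0.3, 13.3]
width: 0.0115
grasp_force: 15.0
t: 5.65
eef_pos: [0.5774, -0.0193, 0.1562]
ee_rot: [0.002, 0.367, 0.93, 0.001]
wrist_force: [-0.7, 2.4, 11.6]
width: 0.0118
grasp_force: 15.0
[0.38933208 0.14769337 0.16419594] [-0.15479383  0.3079919   1.58432264  0.00158582  1.24384032 -0.97510173]
```

```bash
for i in 1; do echo '[[[0, 0, 0], 0.08], [[0, 0, 0], 0.08], [[0, 0, 0], 0]]' > m.json && python3 shift.py m.json|egrep 'pos|force|rot'; echo '[[[0, 0, 0], 0.08], [[0, 0, 0], 0.08], [[0, 0, 0], 0]]' > m.json && python3 shift.py m.json|egrep 'pos|force|rot';echo '[[[0, 0, 0], 0.08], [[0, 0, 0], 0.08], [[0, 0, 0], 0]]' > m.json && python3 shift.py m.json|egrep 'pos|force|rot'; done
```

```text
eef_pos: [0.5776, -0.0191, 0.1562]
ee_rot: [0.002, 0.44, 0.898, 0.002]
wrist_force: [-0.6, 2.2, 11.6]
grasp_force: 15.1
eef_pos: [0.5777, -0.019, 0.1562]
ee_rot: [0.002, 0.51, 0.86, 0.002]
wrist_force: [0.2, 2.3, 11.3]
grasp_force: 15.1
eef_pos: [0.578, -0.0189, 0.1562]
ee_rot: [0.002, 0.577, 0.817, 0.003]
wrist_force: [0.7, 2.6, 10.6]
grasp_force: 15.1
```

```bash
echo '[[[0, 0, 0], 0.08], [[0, 0, 0], 0.08], [[0, 0, 0], 0]]' > m.json && python3 shift.py m.json|egrep 'pos|force|rot'; echo '[[[0, 0, 0], 0.06], [[0, 0, 0], 0.06], [[0, 0, 0], 0]]' > m.json && python3 shift.py m.json|egrep 'pos|force|rot'
```

```text
eef_pos: [0.5783, -0.0188, 0.1562]
ee_rot: [0.002, 0.641, 0.768, 0.003]
wrist_force: [0.9, 2.9, 11.2]
grasp_force: 15.1
eef_pos: [0.5785, -0.0188, 0.1562]
ee_rot: [0.002, 0.685, 0.728, 0.003]
wrist_force: [1.8, 3.5, 10.8]
grasp_force: 15.1
```

Run:
```python
from h import *
s=manip.sense();print(s['ft_torque'],s['joints'][5])
```

```text
[ 0.45985717 -0.19933447  0.2284217 ] -0.21580110064021665
```

```bash
echo '[[[0, 0, 0], 0.06], [[0, 0, 0], 0.06], [[0, 0, 0], 0]]' > m.json && python3 shift.py m.json|egrep 'pos|force|rot'; echo '[[[0, 0, 0], 0.06], [[0, 0, 0], 0.06], [[0, 0, 0], 0]]' > m.json && python3 shift.py m.json|egrep 'pos|force|rot'
```

```text
eef_pos: [0.5786, -0.0188, 0.1562]
ee_rot: [0.002, 0.728, 0.686, 0.003]
wrist_force: [1.4, 3.3, 10.1]
grasp_force: 15.1
eef_pos: [0.5788, -0.0188, 0.1562]
ee_rot: [0.002, 0.768, 0.641, 0.004]
wrist_force: [2.2, 3.6, 9.7]
grasp_force: 15.1
```

```bash
echo '[[[0, 0, 0], 0.06], [[0, 0, 0], 0.06], [[0, 0, 0], 0]]' > m.json && python3 shift.py m.json|egrep 'pos|force|rot'
python3 - <<'E'
from h import *
s=manip.sense();print(s['ft_torque'],s['joints'][5])
c=get('top');cv2.imwrite('pics/t2.png',cv2.resize(c['frame'][190:350,250:450,::-1],None,fx=3,fy=3))
E
```

```text
eef_pos: [0.5788, -0.0189, 0.1561]
ee_rot: [0.002, 0.805, 0.594, 0.004]
wrist_force: [1.9, 2.3, 8.5]
grasp_force: 15.0
[ 0.40118197 -0.4022107   0.16900595] 0.14428289953613835
```

View pics/t2.png

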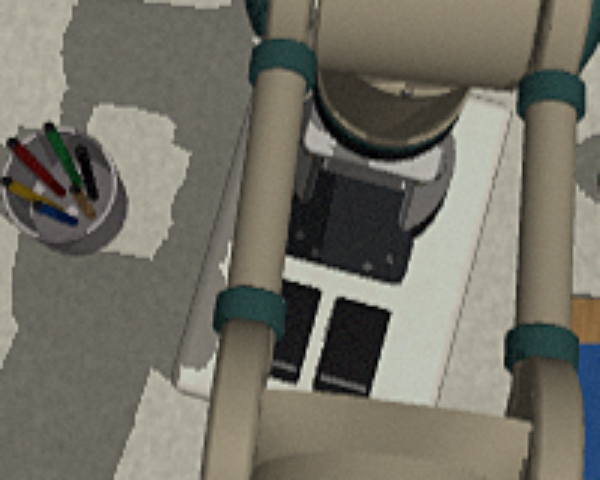

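The picture shows only the arm over the cap, so the fin is hidden and this view does not help. I will check the finger width and the wrist view.

```bash
echo '[[[0, 0, 0], 0.05], [[0, 0, 0], 0]]' > m.json && python3 shift.py m.json
python3 - <<'E'
from h import *
s=manip.sense();print(s['ft_torque'],s['joints'][5])
c=get('wrist');cv2.imwrite('pics/w3.png',c['frame'][:,:,::-1])
E
```

```text
t: 8.3
eef_pos: [0.5789, -0.0189, 0.1561]
ee_rot: [0.002, 0.819, 0.573, 0.004]
wrist_force: [2.4, 3.1, 10.3]
width: 0.0119
grasp_force: 15.1
[ 0.41375534 -0.36546423  0.21534275] 0.19411474366713224
```

View pics/w3.png

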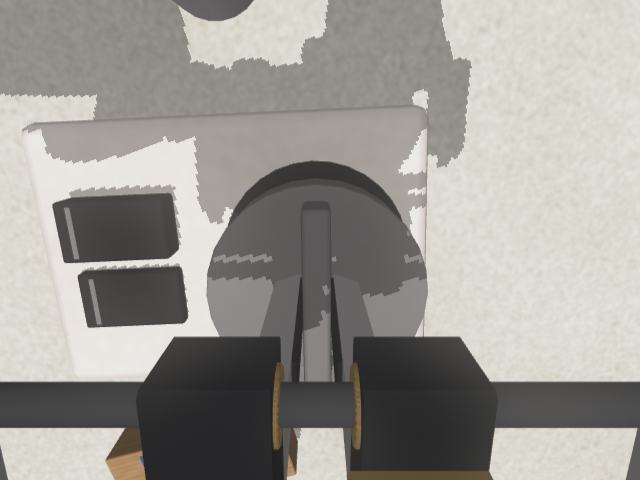

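The wrist view shows the fin held square at column 316. The disc spans columns 207 to 428 at row 285, so I can get its height from that width.

Run:
```python
from h import *
c=get('wrist');R,p=pose();v=c['frame'].astype(int)[:,:,0]
print(p,c['o'],c['Rw'].round(3).tolist())
print(v[285,195:225].tolist(),v[285,415:440].tolist(),v[300,195:225].tolist(),v[300,415:440].tolist())
for z in(.157,.152,.147,.142):
    E=ray(c,[[207,285],[428,285]],z);F=ray(c,[[301.5,215],[331,215]],z+.022);print(z,np.linalg.norm(E[0]-E[1]),E.mean(0),np.linalg.norm(F[0]-F[1]))
```

```text
[ 0.5788716  -0.01894025  0.15613225] [0.60207466 0.05131339 0.3361253 ] [[0.94, -0.331, -0.079], [-0.341, -0.909, -0.24], [0.007, 0.253, -0.968]]
[233, 233, 233, 232, 232, 233, 232, 232, 233, 232, 233, 229, 135, 145, 148, 147, 147, 146, 146, 146, 146, 147, 146, 146, 147, 147, 147, 147, 146, 147] [143, 143, 143, 144, 144, 144, 144, 144, 144, 145, 142, 141, 164, 220, 220, 219, 219, 218, 218, 217, 216, 217, 219, 219, 219] [232, 232, 232, 232, 232, 233, 232, 232, 233, 232, 232, 230, 175, 143, 146, 146, 146, 146, 146, 146, 146, 146, 146, 146, 146, 146, 145, 145, 145, 145] [143, 143, 144, 143, 143, 143, 143, 144, 144, 143, 142, 169, 220, 222, 223, 224, 224, 221, 220, 220, 220, 221, 220, 219, 219]
0.157 0.09984042636121855 [ 0.58028115 -0.01449935  0.157     ] 0.011190488767994378
0.152 0.10262731430599878 [ 0.57967282 -0.0163364   0.152     ] 0.011546589566411827
0.147 0.10541420225077902 [ 0.57906449 -0.01817346  0.147     ] 0.011902690364829173
0.142 0.10820109019555936 [ 0.57845616 -0.02001052  0.142     ] 0.012258791163246515
```

```bash
for j in 1; do echo '[[[0, 0, 0], 0.05], [[0, 0, 0], 0]]' > m.json && python3 shift.py m.json|egrep 'pos|force|rot|wid'
python3 - <<'E'
from h import *
s=manip.sense();print(s['ft_torque'])
E
echo '[[[0, 0, 0], 0.05], [[0, 0, 0], 0]]' > m.json && python3 shift.py m.json|egrep 'pos|force|rot|wid'
python3 - <<'E'
from h import *
s=manip.sense();print(s['ft_torque'])
E
echo '[[[0, 0, 0], 0.05], [[0, 0, 0], 0]]' > m.json && python3 shift.py m.json|egrep 'pos|force|rot|wid'
python3 - <<'E'
from h import *
s=manip.sense();print(s['ft_torque'])
E
done
```

```text
eef_pos: [0.5789, -0.019, 0.1561]
ee_rot: [0.002, 0.833, 0.553, 0.004]
wrist_force: [2.1, 2.4, 9.4]
width: 0.0116
grasp_force: 15.0
[ 0.33874462 -0.38360936  0.16414085]
eef_pos: [0.579, -0.0191, 0.156]
ee_rot: [0.002, 0.847, 0.532, 0.004]
wrist_force: [2.5, 2.9, 7.7]
width: 0.0117
grasp_force: 15.0
[ 0.34008297 -0.43212258  0.10010514]
eef_pos: [0.5788, -0.0192, 0.1555]
ee_rot: [0.002, 0.86, 0.51, 0.004]
wrist_force: [2.2, 2.2, 5.8]
width: 0.0118
grasp_force: 15.0
[ 0.27477244 -0.51567172  0.00675421]
```

The height has begun to fall, so I keep turning with slightly more downward push.

```bash
echo '[[[0, 0, 0.001], 0.04], [[0, 0, 0.001], 0], [[0, 0, 0], 0]]' > m.json && python3 shift.py m.json|egrep 'pos|force|rot|wid'
python3 - <<'E'
from h import *
s=manip.sense();print(s['ft_torque'])
E
echo '[[[0, 0, 0], 0.04], [[0, 0, 0], 0]]' > m.json && python3 shift.py m.json|egrep 'pos|force|rot|wid'
python3 - <<'E'
from h import *
s=manip.sense();print(s['ft_torque'])
E
```

```text
eef_pos: [0.5785, -0.0193, 0.1521]
ee_rot: [0.001, 0.87, 0.493, 0.003]
wrist_force: [5.7, 1.0, 1.9]
width: 0.0117
grasp_force: 15.0
[ 0.41355029 -0.97784219 -0.01298755]
eef_pos: [0.5783, -0.0195, 0.1518]
ee_rot: [0.001, 0.88, 0.476, 0.003]
wrist_force: [5.6, 1.3, 0.5]
width: 0.0122
grasp_force: 15.0
[ 0.29376743 -1.06093669  0.04499526]
```

```bash
echo '[[[0.0007, 0.001, 0], 0], [[0, 0, 0.004], 0], [[0, 0, 0.004], 0], [[0, 0, 0.004], 0], [[0, 0, 0], 0]]' > m.json && python3 shift.py m.json - 45; echo '[[[0, 0, 0.003], 0], [[0, 0, 0.001], 0], [[0, 0, 0], 0], [[0, 0, 0], 0]]' > m.json && python3 shift.py m.json
python3 - <<'E'
from h import *
s=manip.sense();print(s['ft_torque'],s['joints'][5])
E
```

```text
t: 10.0
eef_pos: [0.5787, -0.0193, 0.1406]
ee_rot: [0.001, 0.879, 0.476, 0.002]
wrist_force: [5.3, 2.2, 5.2]
width: 0.0112
grasp_force: 45.0
t: 10.4
eef_pos: [0.5788, -0.0193, 0.1387]
ee_rot: [0.001, 0.879, 0.476, 0.003]
wrist_force: [2.2, 2.8, 15.2]
width: 0.0113
grasp_force: 45.0
[ 0.46404846 -0.09500253  0.02872543] 0.4236779438695958
```

```bash
echo '[[[0, 0, 0], 0.1], [[0, 0, 0], 0.1], [[0, 0, 0], 0.1], [[0, 0, 0], 0.1], [[0, 0, 0], 0.1]]' > m.json && python3 shift.py m.json|egrep 'pos|force|rot|wid'; echo '[[[0, 0, 0], 0.1], [[0, 0, 0], 0.1], [[0, 0, 0], 0.1], [[0, 0, 0], 0.1], [[0, 0, 0], 0.1]]' > m.json && python3 shift.py m.json|egrep 'pos|force|rot|wid'
python3 - <<'E'
from h import *
s=manip.sense();print(s['ft_torque'])
E
echo '[[[0, 0, 0], 0.1], [[0, 0, 0], 0.1], [[0, 0, 0], 0.1], [[0, 0, 0], 0]]' > m.json && python3 shift.py m.json|egrep 'pos|force|rot|wid'
python3 - <<'E'
from h import *
s=manip.sense();print(s['ft_torque'])
E
```

```text
eef_pos: [0.5796, -0.0201, 0.1387]
ee_rot: [0.001, 0.97, 0.242, 0.004]
wrist_force: [3.6, 0.7, 14.4]
width: 0.0116
grasp_force: 45.0
eef_pos: [0.5798, -0.0211, 0.1387]
ee_rot: [0.001, 1.0, -0.006, 0.004]
wrist_force: [3.7, -0.1, 14.6]
width: 0.0117
grasp_force: 45.0
[-0.12135014 -0.32145846  0.20007834]
eef_pos: [0.5797, -0.0216, 0.1388]
ee_rot: [0.001, 0.988, -0.154, 0.004]
wrist_force: [3.0, -0.8, 13.9]
width: 0.0116
grasp_force: 45.0
[-0.21309782 -0.26424156  0.04178332]
```

```bash
echo '[[[0, 0, 0], 0.07], [[0, 0, 0], 0.07], [[0, 0, 0], 0]]' > m.json && python3 shift.py m.json|egrep 'pos|force|rot|wid'
python3 - <<'E'
from h import *
s=manip.sense();print(s['ft_torque'])
E
echo '[[[0, 0, 0], 0.07], [[0, 0, 0], 0]]' > m.json && python3 shift.py m.json|egrep 'pos|force|rot|wid'
python3 - <<'E'
from h import *
s=manip.sense();print(s['ft_torque'])
E
echo '[[[0, 0, 0], 0.07], [[0, 0, 0], 0]]' > m.json && python3 shift.py m.json|egrep 'pos|force|rot|wid'
python3 - <<'E'
from h import *
s=manip.sense();print(s['ft_torque'],s['joints'][5])
E
```

```text
eef_pos: [0.5795, -0.0217, 0.1387]
ee_rot: [0.001, 0.975, -0.222, 0.004]
wrist_force: [2.4, -1.3, 14.4]
width: 0.0118
grasp_force: 45.0
[-0.2416721  -0.17231798  0.04278919]
eef_pos: [0.5794, -0.0218, 0.1388]
ee_rot: [0.001, 0.967, -0.256, 0.004]
wrist_force: [2.3, -1.7, 15.0]
width: 0.0112
grasp_force: 45.0
[-0.24402812 -0.19447474  0.05070016]
eef_pos: [0.5792, -0.0217, 0.1387]
ee_rot: [0.001, 0.957, -0.29, 0.004]
wrist_force: [2.4, -1.9, 15.3]
width: 0.0118
grasp_force: 45.0
[-0.25007124 -0.14387744  0.10819624] 2.0045390242262737
```

```bash
echo '[[[0, 0, 0], 0.06], [[0, 0, 0], 0]]' > m.json && python3 shift.py m.json|egrep 'pos|force|rot|wid'
python3 - <<'E'
from h import *
s=manip.sense();print(s['ft_torque'])
E
echo '[[[0, 0, 0], 0.06], [[0, 0, 0], 0]]' > m.json && python3 shift.py m.json|egrep 'pos|force|rot|wid'
python3 - <<'E'
from h import *
s=manip.sense();print(s['ft_torque'])
E
```

```text
eef_pos: [0.5791, -0.0218, 0.1387]
ee_rot: [0.001, 0.948, -0.318, 0.004]
wrist_force: [2.7, -2.0, 15.7]
width: 0.0117
grasp_force: 45.0
[-0.2111834  -0.11653876  0.08772597]
eef_pos: [0.579, -0.0218, 0.1387]
ee_rot: [0.001, 0.938, -0.347, 0.004]
wrist_force: [1.7, -2.6, 15.0]
width: 0.0116
grasp_force: 45.0
[-0.21834811 -0.12174492  0.07845466]
```

```bash
echo '[[[0, 0, 0], 0.06], [[0, 0, 0], 0]]' > m.json && python3 shift.py m.json|egrep 'pos|force|rot|wid'
python3 - <<'E'
from h import *
s=manip.sense();print(s['ft_torque'])
E
echo '[[[0, 0, 0], 0.06], [[0, 0, 0], 0]]' > m.json && python3 shift.py m.json|egrep 'pos|force|rot|wid'
python3 - <<'E'
from h import *
s=manip.sense();print(s['ft_torque'],s['joints'][5])
E
```

```text
eef_pos: [0.579, -0.0218, 0.1387]
ee_rot: [0.001, 0.927, -0.375, 0.004]
wrist_force: [1.6, -2.2, 14.8]
width: 0.0116
grasp_force: 45.0
[-0.25220838 -0.06508588  0.09691049]
eef_pos: [0.5792, -0.0217, 0.1387]
ee_rot: [0.0, 0.916, -0.402, 0.004]
wrist_force: [2.9, -1.7, 15.5]
width: 0.0117
grasp_force: 45.2
[-0.24098128 -0.20684727  0.44070369] 2.2435263560118694
```

```bash
echo '[[[0, 0, 0], 0.03], [[0, 0, -0.004], 0], [[0, 0, -0.004], 0], [[0, 0, -0.003], 0], [[0, 0, 0], 0]]' > m.json && python3 shift.py m.json
python3 - <<'E'
from h import *
s=manip.sense();print(s['ft_torque'],s['joints'][5])
E
```

```text
t: 13.8
eef_pos: [0.5791, -0.0214, 0.1463]
ee_rot: [0.0, 0.91, -0.415, 0.003]
wrist_force: [6.5, -3.2, -1.9]
width: 0.012
grasp_force: 45.4
[-0.14166415 -1.11877861  0.5814872 ] 2.272229667751835
```

```bash
echo '[[[0, 0, 0], 0], [[0, 0, 0], 0], [[0, 0, 0], 0], [[0, 0, 0], 0], [[0, 0, 0], 0]]' > m.json && python3 shift.py m.json 0.05; echo '[[[0, 0, -0.03], 0], [[0, 0, -0.03], 0], [[0, 0, -0.04], 0], [[0, 0, -0.04], 0], [[0, 0, 0], 0]]' > m.json && python3 shift.py m.json; echo '[[[0, 0, 0], -0.15], [[0, 0, 0], -0.15], [[0, 0, 0], -0.15], [[0, 0, 0], -0.15], [[0, 0, 0], 0]]' > m.json && python3 shift.py m.json ;python3 - <<'E'
from h import *
s=manip.sense();print(s['joints'][5]);R,p=pose();print(R.round(3).tolist(),p)
c=get('wrist');cv2.imwrite('pics/w4.png',c['frame'][:,:,::-1])
E
```

```text
t: 14.3
eef_pos: [0.5761, -0.0197, 0.1462]
ee_rot: [0.0, 0.909, -0.416, -0.001]
wrist_force: [0.7, 1.1, 0.3]
width: 0.0475
grasp_force: 0.0
t: 14.8
eef_pos: [0.5795, -0.0202, 0.2927]
ee_rot: [-0.002, 0.909, -0.416, 0.006]
wrist_force: [-0.4, 0.5, 0.3]
width: 0.05
grasp_force: 0.0
t: 15.3
eef_pos: [0.5761, -0.0197, 0.2856]
ee_rot: [-0.0, 0.992, -0.129, -0.001]
wrist_force: [-0.3, 1.2, 0.3]
width: 0.05
grasp_force: 0.0
1.6744025924636874
[[0.967, -0.256, -0.002], [-0.256, -0.967, 0.0], [-0.002, 0.0, -1.0]] [ 0.5761194  -0.01967341  0.28559461]
```

View pics/w4.png

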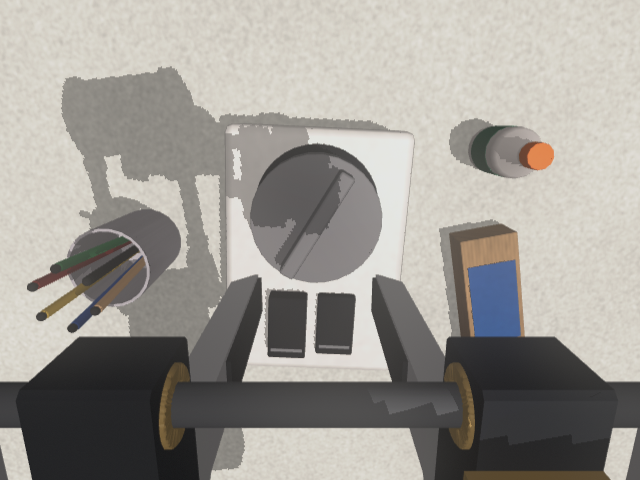

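The wrist view shows the fin turned, from about (345,175) to (288,272), with the disc seated at columns 250 to 382. Nothing has moved. Next I check the disc height and aim for the run key at (289,322).

Run:
```python
from h import *
c=get('wrist');R,p=pose();v=c['frame'].astype(int);g=v.max(2)
def w(r):
    row=g[r,235:400]; d=np.diff(row); k=np.where(np.abs(d)>25)[0]+235.5; return k
for r in (205,212,220,228): print(r,w(r))
t=get('top')
for z in(.147,.142,.137):
    E=ray(c,[[250,212],[382.5,212]],z);print(z,np.linalg.norm(E[0]-E[1]),E.mean(0))
print('run',ray(c,[[287.5,320],[336,320]],.103),ray(c,[336,320],.093))
cv2.imwrite('pics/x.png',v.astype(np.uint8)[:,:,::-1])
```

```text
205 [242.5 251.5 337.5 380.5]
212 [242.5 249.5 250.5 334.5 381.5]
220 [246.5 251.5 286.5 289.5 293.5 294.5 329.5 381.5]
228 [249.5 250.5 327.5 380.5 381.5]
0.147 0.10175496354990189 [ 0.58449852 -0.02159911  0.147     ]
0.142 0.10335328837709926 [ 0.58350588 -0.02133272  0.142     ]
0.137 0.10495161320429666 [ 0.58251324 -0.02106634  0.137     ]
run [[ 0.48299138  0.03329447  0.103     ]
 [ 0.4713167  -0.010635    0.103     ]] [[ 0.46644868 -0.00986432  0.093     ]]
```

The disc measures about 0.140 m, which fits locked (0.142) and rules out 0.147. The key is at about (0.477, 0.034), so I close the fingers and move over it.

```bash
echo '[[[-0.037, -0.009, 0], 0], [[-0.037, -0.009, 0], 0], [[-0.0355, -0.0086, 0], 0], [[0, 0, 0], 0], [[0, 0, 0], 0]]' > m.json && python3 shift.py m.json 0.0 20; echo '[[[0, 0, 0.05], 0], [[0, 0, 0.05], 0], [[0, 0, 0.045], 0], [[0, 0, 0.025], 0], [[0, 0, 0], 0]]' > m.json && python3 shift.py m.json; echo '[[[0, 0, 0], 0], [[0, 0, 0], 0]]' > m.json && python3 shift.py m.json
```

```text
t: 15.95
eef_pos: [0.4775, 0.0341, 0.287]
ee_rot: [0.0, 0.992, -0.129, 0.001]
wrist_force: [0.7, 0.6, 0.2]
width: 0.0139
grasp_force: 0.0
t: 16.45
eef_pos: [0.4756, 0.0335, 0.1127]
ee_rot: [0.0, 0.992, -0.13, -0.004]
wrist_force: [-0.1, -0.5, 0.7]
width: 0.0006
grasp_force: 0.0
t: 16.65
eef_pos: [0.4798, 0.0335, 0.1181]
ee_rot: [-0.0, 0.992, -0.129, 0.002]
wrist_force: [0.2, 0.7, -0.5]
width: 0.0008
grasp_force: 0.0
```

```bash
echo '[[[0, 0, 0.01], 0], [[0, 0, 0.01], 0], [[0, 0, 0.004], 0], [[0, 0, 0], 0], [[0, 0, 0], 0]]' > m.json && python3 shift.py m.json;echo '[[[0, 0, 0.003], 0], [[0, 0, 0], 0], [[0, 0, 0], 0]]' > m.json && python3 shift.py m.json
```

```text
t: 17.15
eef_pos: [0.4793, 0.0338, 0.0932]
ee_rot: [-0.0, 0.992, -0.129, 0.002]
wrist_force: [2.8, -0.5, 5.9]
width: 0.0004
grasp_force: 2.4
t: 17.45
eef_pos: [0.4795, 0.0338, 0.093]
ee_rot: [-0.0, 0.992, -0.129, 0.003]
wrist_force: [-3.0, 0.2, 23.9]
width: 0.0004
grasp_force: 12.1
```

At 0.093 m with 24 N, the key is bottomed. I lift off and check.

```bash
echo '[[[0, 0, -0.03], 0], [[0, 0, -0.05], 0], [[0, 0, -0.05], 0], [[0, 0, -0.05], 0], [[0, 0, 0], 0]]' > m.json && python3 shift.py m.json; echo '[[[-0.05, 0, 0], 0], [[-0.05, 0, 0], 0], [[-0.05, 0, 0], 0], [[-0.05, 0, 0], 0], [[0, 0, 0], 0]]' > m.json && python3 shift.py m.json;echo '[[[0, 0.05, -0.02], 0], [[0, 0.05, 0], 0], [[0, 0.05, 0], 0], [[0, 0.05, 0], 0], [[0, 0, 0], 0]]' > m.json && python3 shift.py m.json; echo '[[[0, 0, 0], 0], [[0, 0, 0], 0], [[0, 0, 0], 0]]' > m.json && python3 shift.py m.json
python3 - <<'E'
from h import *
c=get('scene');cv2.imwrite('pics/s2.png',cv2.resize(c['frame'][180:330,200:430,::-1],None,fx=3.4,fy=3.4,interpolation=cv2.INTER_CUBIC))
c=get('top');cv2.imwrite('pics/t3.png',cv2.resize(c['frame'][190:350,240:490,::-1],None,fx=3,fy=3,interpolation=cv2.INTER_CUBIC))
E
```

```text
t: 17.95
eef_pos: [0.4807, 0.0338, 0.2757]
ee_rot: [-0.0, 0.992, -0.129, 0.006]
wrist_force: [0.0, -0.1, 0.3]
width: 0.0005
grasp_force: 0.0
t: 18.45
eef_pos: [0.2772, 0.0858, 0.268]
ee_rot: [-0.0, 0.992, -0.128, -0.003]
wrist_force: [-0.0, -0.1, 0.9]
width: 0.0005
grasp_force: 0.0
t: 18.95
eef_pos: [0.2363, -0.0998, 0.2872]
ee_rot: [0.001, 0.991, -0.137, -0.001]
wrist_force: [1.0, -0.2, -1.2]
width: 0.0005
grasp_force: 0.0
t: 19.25
eef_pos: [0.2386, -0.0919, 0.2877]
ee_rot: [-0.001, 0.992, -0.126, -0.0]
wrist_force: [-0.3, 0.3, -0.8]
width: 0.0006
grasp_force: 0.0
```

View pics/s2.png

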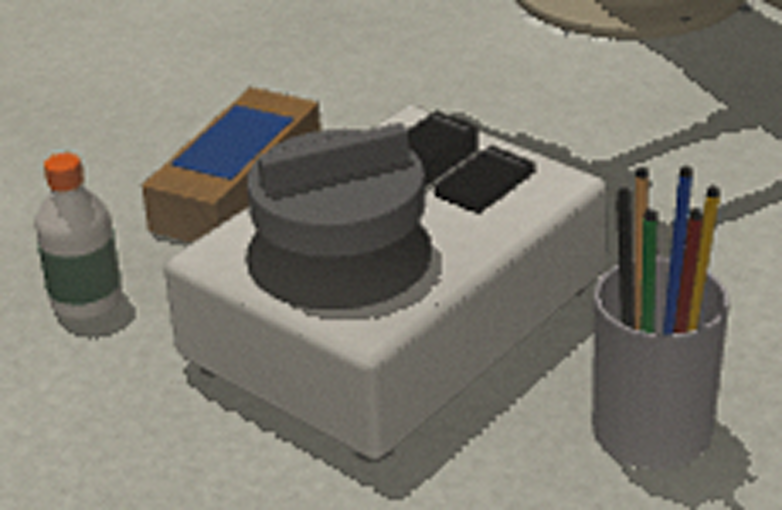

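View pics/t3.png

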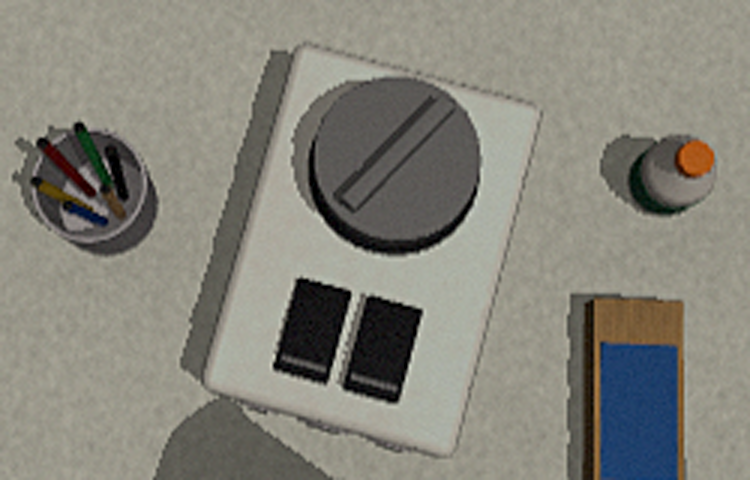

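The pictures show the run key flush at (485,180), the stop key raised at (445,140), and the bystanders where they were. As a last check I compare the cap's drop in the scene camera with the start picture.

Run:
```python
from h import *
c=get('scene');b=cv2.cvtColor(c['frame'],cv2.COLOR_RGB2GRAY).astype(float);a=cv2.imread('pics/scene0.png',0).astype(float)
A=a[:,290:310].mean(1);B=b[:,290:310].mean(1);print(A[232:275].round().tolist());print(B[232:275].round().tolist())
for cut in((234,262),(238,258)):
    x=np.arange(*cut);s=np.linspace(0,7,141)
    e=[np.std(np.interp(x+k,np.arange(480),B)-A[x[0]:x[-1]+1]) for k in s];print(cut,s[np.argmin(e)],min(e))
D=np.array([.5775,-.0215]);X=lambda z:proj(c,[D[0]+.05,D[1]+.01,z-.02])[0,1]
for z in(.147,.142,.138):print(z,X(z)-X(.152))
```

```text
[78.0, 80.0, 84.0, 88.0, 90.0, 90.0, 90.0, 90.0, 87.0, 77.0, 64.0, 62.0, 64.0, 64.0, 65.0, 64.0, 65.0, 66.0, 63.0, 50.0, 46.0, 48.0, 49.0, 50.0, 51.0, 51.0, 52.0, 53.0, 54.0, 55.0, 55.0, 55.0, 56.0, 57.0, 57.0, 57.0, 58.0, 57.0, 64.0, 104.0, 105.0, 104.0, 113.0]
[61.0, 68.0, 75.0, 82.0, 90.0, 92.0, 91.0, 91.0, 92.0, 91.0, 92.0, 92.0, 91.0, 84.0, 68.0, 65.0, 67.0, 67.0, 68.0, 68.0, 69.0, 70.0, 68.0, 54.0, 52.0, 54.0, 53.0, 54.0, 54.0, 56.0, 56.0, 57.0, 58.0, 58.0, 59.0, 58.0, 59.0, 58.0, 66.0, 105.0, 104.0, 114.0, 172.0]
(234, 262) 4.15 1.2671686101979123
(238, 258) 4.15 1.1047022435366873
0.147 2.1319731626707323
0.142 4.251152145369218
0.138 5.937360729976206
```

The cap dropped 4.15 px against 4.25 px expected for 142 mm, so it is locked.

```bash
python3 -c "
from plant import manip, viewer
print(manip.close_job())"
```

```text
the job is handed in; nothing more can be done
None
```

The job is handed in: the images show the cap locked at about 142 mm, the run key fully down, the stop key up and the bystanders where they were; the hand-in gave no verdict.

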